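# Free the stuck brush stopper of the flux pot

### The arm

A 6-joint arm with a two-finger parallel gripper is mounted at the origin on a cart in front of the work surface, level with it; the furniture and walls round the work are solid. World frame = base frame: x ahead of the robot, y to its left, z up, the work surface at z = 0. Lengths are in m, angles in rad, forces in N, time in s.
With the tool pointing down it reaches from about 0.35 to 0.975 m from the base axis. Payload 4.9 kg.
Tool frame: the origin (TCP) lies on the centre line of the jaws, within the pads' length; the fingertips stand 8 mm ahead of it and the grasp point (between the pads) lies 11 mm behind it; z points along the fingers, y is the line along which they close (so a half turn about z gives the same grasp; the last joint's range is limited). The gripper opens to 85 mm and grips with 20 to 120 N. Pads are 22 mm wide; open, the fingers measure 114 mm over their backs; the gripper's body (76 mm by 85 mm) begins 54 mm behind the grasp point. The pads swing forward as they close: fully open they stand 13 mm farther back than shut.
Start: joints at [-1.382, 0.053, 1.613, -0, 1.476, -0.119], TCP at [0.189, -0.596, 0.239] pointing down, gripper open.
Joint ranges: [-3.01, 3.01], [-1.01, 2.22], [0.06, 2.58], [-1.02, 4.17], [0.09, 2.62], [-3.14, 3.14]. Speed limits (rad/s): [2.57, 2.57, 3.14, 3.14, 3.14, 3.14].

### API

Orientations are given as [roll, pitch, yaw] about the fixed x, y, z axes, in that order (R = Rz(yaw) Ry(pitch) Rx(roll)).
In Python, from bench import bot, snapshot gives the robot as it stands.
- The arm moves only by the shell command python3 -m creep 'ROWS' [FORCE]. ROWS is JSON, a list that holds one entry, the list of rows, each a list of 7 numbers: the closure in counts, from 0 (fully open) to 255 (shut), then the shift along the world's x, y, z in mm, then the turn, a rotation vector about the world's x, y, z in rad. In form: [[[hand, tx, ty, tz, ax, ay, az], ...]]. A call has 1 to 12 rows; each row shifts and turns the commanded pose from where the row before left it; what a row does not reach is not made up. A row lasts 1/12 s, in which the tool goes at most 41.7 mm and 7.16 degrees, less where a joint would pass 70% of its speed; a pose out of reach is approached as far as the arm can. A call is refused whole if a number of a shift passes 41.7 or a number of a turn 0.125, either way. A call with a gripper value outside its range is refused whole. The fingers move at their own pace and stop on an object; FORCE is the grip in N (left out, the last holds). Time passes only in rows, so rows that do not move let the fingers close. It gives the time, the measured TCP pose, the force, the opening and the grip force at its end, in the units of the state.
- bot.observe(): the state, without advancing time (a new reading comes with each control period).
- snapshot(name): name is "scene" or "side" or "wrist"; returns a dict with "frame" (384x512x3 uint8, red, green, blue), "range_z" (384x512 float32, m along the optical axis (not along the pixel's ray), 0 where there is no reading), "intrinsics" (3x3 intrinsics, pixels), "world_to_cam" (4x4, takes a point from world to camera coordinates). Camera axes: x right, y down, z forward; pixel columns grow to the right and rows downward; lengths in m; the calibration is good to about 2 mm. A picture is of the moment at which its call begins.
- bot.job_done(): hands the job in; it is judged then, once.
The state is a dict: "time": time; "joint_pos": joint angles; "qvel": joint speeds; "effort": joint torques, N m; "position": TCP position; "ee_rot": TCP orientation; "contact_force": force on the tool from outside, world axes, zero at the start; "moment": the same for the moment, N m; "finger_gap": opening from 0.0 (shut) to 1.0 (fully open); "grasp_force": force on a finger pad.
Only numpy, scipy, OpenCV 4.12 (cv2) and the standard library are available. Lean on these libraries where they do the work, as an engineer would, in place of code of your own. Each camera call takes 0.05 s, during which the arm holds its last target. There are 200 camera calls.

### The job

The flux pot's red brush stopper has stuck in the neck: take it by its wing grip and work it loose by twisting it to and fro, about 20 degrees each way, while drawing it gently up, so that the pot stays down in its base and is not pulled up out of its clips. Once the stopper is clear of the neck, stroke its brush up and down inside the pot two full times, in long strokes from deep in the pot to just below the mouth, to loosen the bristles. Then stand the stopper brush-down in the empty steel cup, leaving the cup upright where it is, so that the open pot can be refilled.

Things in the scene. Friction and masses are not known exactly. Their poses are not given: they have to be found in the camera images.
- stopper_grip (a point): Where to hold the stopper: centre of its red wing grip, an upright bar 46 mm long (point's x), 16 mm thick (y), 40 mm high (z, up the stopper's axis). The top of the red flange (60 mm across) is 25 mm below this point. Rigid plastic: hold it firmly (about 70 N).
- brush_stopper: The stopper, 0.1 to 0.17 kg. Origin: centre of the flange's underside, 34 mm below stopper_grip; same axes. Below it a black barrel, 40 mm across and 24 mm long, plugs the neck; then a thin rod and a round brush, 27 mm across and 52 mm long.
- brush_tip (a point): Lower end of the brush on the stopper's axis, 105 mm below the flange's underside, 139 mm below stopper_grip; same axes.
- pot_mouth (a point): Centre of the mouth of the aluminium pot, level with its rim, 127 mm above the bench; z up. The pot, with a green band, is 68 mm across, 115 mm high, 111 mm deep inside (bore 62 mm, neck 48 mm). At the start the stopper's flange rests on the rim with x of stopper_grip along this x.
- pot_base: Dark round base, 124 mm across, screwed to the bench, that holds the pot; origin on the bench under the pot's axis, axes as pot_mouth. About the neck: a rubber lip 6 mm below the rim squeezes the barrel. It stands 18 to 26 N of straight pull, but slips upward easily while the stopper turns: draw up at 3 to 6 mm/s while turning at about 1 rad/s (up to 0.6 N m). Barrel leaves the lip after 18 mm, the rim after 24 mm.
- flux_pot (a joint): How far the pot has been lifted out of its base, m: 0 at rest, up to 0.04. The pot cannot turn in the base, but its weight and two spring clips hold it down against only about 12 N of pull; it sinks back by itself when the pull ends.
- cup_floor (a point): Centre of the inner floor of the loose, empty steel cup (z up, 4 mm above the bench). Cup: straight, 76 mm across, 90 mm high, at least 66 mm wide inside, 0.35 kg. Lower the brush into the middle to just over the floor and let go: it then leans on the rim.
Things that resemble listed ones, but are neither listed nor needed, are in the scene too. What is shaped like the brush_stopper but purple is not meant.

How it is judged:
By the outcome, as a careful person would: the job done as asked, in the order asked, and still so for the second after the job is handed in, with the robot touching nothing.
It also fails if it takes over 58 s, if anything falls off the work surface, if the arm or the gripper's body presses on something with over 40 N, if the wrist force passes 120 N, or if a joint passes its speed limit or range.

## Working session

There is one attempt and no reset: what is moved stays moved. The work goes in short steps, Python scripts to look and compute and a shell command to move; the robot and the scene stay as the last step left them, time stands still between calls to the robot, and variables do not carry over. Pictures are saved under pics/ and viewed, at most 12 in all, crops included, and the job is handed in when it is done.

```bash
ls; mkdir -p pics; cat > h.py <<'E'
import numpy as np, cv2
from bench import bot, snapshot
def cloud(s):
    K=s["intrinsics"];d=s["range_z"];v,u=np.indices(d.shape)
    P=np.stack([(u-K[0,2])/K[0,0]*d,(v-K[1,2])/K[1,1]*d,d],-1)
    T=np.linalg.inv(s["world_to_cam"]);W=P@T[:3,:3].T+T[:3,3];W[d<=0]=np.nan
    return W
def save(s,n): cv2.imwrite("pics/"+n,s["frame"][...,::-1])
E
python3 - <<'E'
from h import *
import pickle
a=snapshot("scene");b=snapshot("side")
pickle.dump((a,b),open("s.pkl","wb"))
cv2.imwrite("pics/a.png",np.hstack([cv2.resize(x["frame"],(400,300)) for x in (a,b)])[...,::-1]) 
save(a,"scene.png");save(b,"side.png");print(bot.observe())
E
```

```text
pics
{'time': 0.1, 'joint_pos': array([-1.38200763e+00,  5.33019799e-02,  1.61415796e+00,  2.41291910e-05,
        1.47599318e+00, -1.18999963e-01]), 'qvel': array([-8.71945866e-04, -2.28672618e-03, -2.32035842e-03,  9.51615071e-04,
        5.86055446e-04, -9.67877002e-05]), 'effort': array([-3.23036447e-04, -3.94906354e+01, -3.71364462e+01, -1.41345463e-04,
        3.92082991e-03, -7.54295058e-06]), 'position': array([ 0.18924834, -0.59508581,  0.23817828]), 'ee_rot': array([-3.13974820e+00, -2.44719306e-04,  3.07786124e-01]), 'contact_force': array([ 0.5312813 , -0.24495395,  0.75907931]), 'moment': array([0.00327541, 0.03727003, 0.03569446]), 'grasp_force': 0.0, 'finger_gap': 1.0017745994997314}
```

View pics/scene.png

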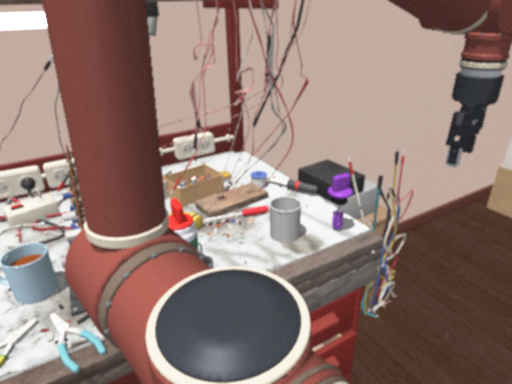

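View pics/side.png

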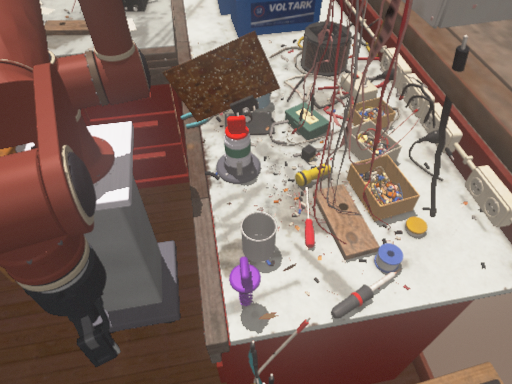

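The scene view shows the cup at about (285,220), the purple decoy at (340,200) and the red grip at (180,215), partly hidden by the arm. The side view shows the red stopper on the pot at (237,130), the cup at (258,235) and a brown board behind the pot at (222,75).

```bash
cat >> h.py <<'E'
def red(s):
    h=cv2.cvtColor(s["frame"],cv2.COLOR_RGB2HSV);return ((h[...,0]<6)|(h[...,0]>174))&(h[...,1]>190)&(h[...,2]>130)
def circ(p):
    A=np.c_[2*p,np.ones(len(p))];x=np.linalg.lstsq(A,(p**2).sum(1),rcond=None)[0]
    return x[:2],np.sqrt(x[2]+x[:2]@x[:2])
E
python3 - <<'E'
from h import *
import pickle
a,b=pickle.load(open("s.pkl","rb"))
W=cloud(b)
print("cam b",np.linalg.inv(b["world_to_cam"])[:3,3],"a",np.linalg.inv(a["world_to_cam"])[:3,3])
for n,s,(u0,u1,v0,v1) in(("side",b,(218,256,110,150)),("scene",a,(163,200,190,240))):
    W=cloud(s);m=np.zeros((384,512),bool);m[v0:v1,u0:u1]=1
    p=W[m&red(s)];p=p[~np.isnan(p).any(1)]
    print(n,len(p),np.median(p,0),p.min(0),p.max(0))
    g=p[(p[:,2]>.15)&(p[:,2]<.20)]; t=p[p[:,2]>np.percentile(p[:,2],97)-.006]
    print("top z",np.percentile(p[:,2],97))
    if len(t)>5:
        r=cv2.minAreaRect((t[:,:2]*1000).astype(np.float32));print("top",len(t),t.mean(0),r)
    f=p[(p[:,2]>.125)&(p[:,2]<.142)]
    if len(f)>9: print("flange",len(f),f.mean(0),circ(f[:,:2]))
for n,s,(u0,u1,v0,v1) in(("side",b,(236,282,208,270)),("scene",a,(264,306,190,245))):
    W=cloud(s);p=W[v0:v1,u0:u1].reshape(-1,3);p=p[~np.isnan(p).any(1)]
    f=p[(p[:,2]>.03)&(p[:,2]<.096)]
    t=p[(p[:,2]>.084)&(p[:,2]<.097)]
    print(n,"cup zmax",np.percentile(p[:,2],98),len(t),t.mean(0),circ(t[:,:2]),circ(f[:,:2]), f.min(0),f.max(0))
# heights of obstacles map: side view pts, list z>0.1 within region
W=cloud(b).reshape(-1,3);k=(W[:,2]>.12)&(W[:,0]>.3)&(W[:,0]<.95)&(W[:,1]>-.5)&(W[:,1]<.35)
H,xe,ye=np.histogram2d(W[k,0],W[k,1],bins=(13,17),range=((.3,.95),(-.5,.35)))
print(H.astype(int))
c=cv2.resize(b["frame"][80:280,150:310],None,fx=3.5,fy=2.9,interpolation=3);cv2.imwrite("pics/crop.png",c[...,::-1])
E
```

```text
cam b [ 0.359446   -0.83500349  0.7656222 ] a [-0.19815175  0.08495095  0.52931434]
side 159 [ 0.4405195  -0.10642334  0.13809   ] [ 0.41927802 -0.12863383  0.13043666] [ 0.47296977 -0.08961088  0.17891871]
top z 0.1774276529817076
top 60 [ 0.44473202 -0.1023811   0.17508878] ((445.397705078125, -102.14732360839844), (14.282384872436523, 41.218990325927734), 80.2131576538086)
flange 93 [ 0.43990925 -0.11550278  0.13639857] (array([ 0.44611831, -0.10119345]), np.float64(0.02399108198527978))
scene 257 [ 0.42522726 -0.09648066  0.14917689] [ 0.19451006 -0.1236759   0.13300473] [ 0.46677563 -0.01642415  0.27982656]
top z 0.17524280580829532
top 47 [ 0.42849378 -0.09440578  0.17524182] ((324.200439453125, -63.25270080566406), (15.299797058105469, 275.3470153808594), 73.32678985595703)
flange 96 [ 0.4318285  -0.10613111  0.13659005] (array([ 0.43769895, -0.10245075]), np.float64(0.017426776016691858))
side cup zmax 0.15286320089488603 238 [ 0.45390143 -0.36312411  0.08946239] (array([ 0.4529797 , -0.36663392]), np.float64(0.03709615308538945)) (array([ 0.45305721, -0.36672765]), np.float6
[... 862 characters left out ...]
6  222  445   32   11    0    0    1  312    0    0
     0    0    0]
 [2186  818  207   82    4    0    0    0    0    0    0    0    0    0
     0    0    0]
 [1785    7   26    5    0    0    0    0    0    0    0    0    0    0
     0    0    0]
 [ 754   25    0   26    5    0    0    0    0    0    5    0    0    0
     0    0   16]
 [  61    0    0    0   28    2    0    0    0    0    7    9   15    0
     0   21   76]
 [   0    0    0    0    1   16    1    0    0    0    0   22    1   13
     7   49  112]
 [   0    0    0    0    0    1   25    0    0    0    0   10    0    0
     2   33   68]
 [   0    0    0    0    0    0    0    0    0    0    0   15    0    0
     0    2   12]]
```

View pics/crop.png

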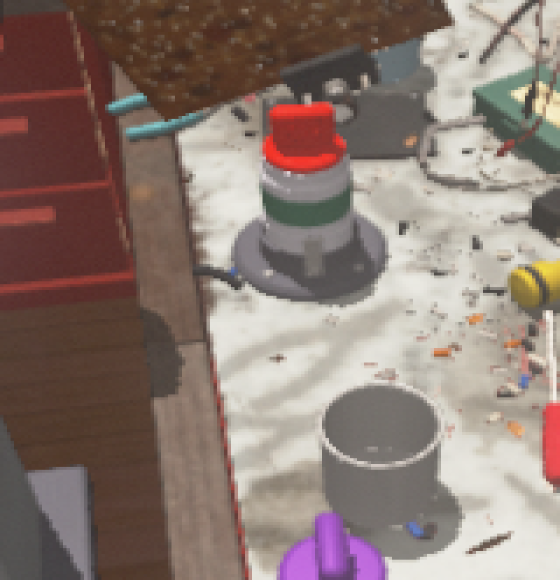

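The crop confirms the red grip bar on the pot lies roughly along world x, with nothing close beside it. I'll check the heights of nearby obstacles and refine the bar.

```bash
python3 - <<'E'
from h import *
import pickle
a,b=pickle.load(open("s.pkl","rb"))
W=cloud(b).reshape(-1,3)
for n,(x0,x1,y0,y1) in dict(board=(.3,.57,.0,.12),wire=(.5,.65,-.5,-.15)).items():
    k=(W[:,2]>.05)&(W[:,0]>x0)&(W[:,0]<x1)&(W[:,1]>y0)&(W[:,1]<y1);p=W[k];print(n,len(p),np.percentile(p,[1,50,99],0))
for n,s,(u0,u1,v0,v1) in(("side",b,(218,256,110,150)),("scene",a,(163,200,190,240))):
    W=cloud(s);m=np.zeros((384,512),bool);m[v0:v1,u0:u1]=1
    p=W[m&red(s)];p=p[~np.isnan(p).any(1)];p=p[(p[:,0]>.4)&(p[:,2]<.2)]
    for z0,z1 in((.145,.185),(.17,.185)):
        t=p[(p[:,2]>z0)&(p[:,2]<z1)];print(n,len(t),t.mean(0),cv2.minAreaRect((t[:,:2]*1000).astype(np.float32)))
E
```

```text
board 6019 [[0.30716348 0.01618243 0.06027517]
 [0.44699073 0.06656117 0.17566662]
 [0.5633134  0.08015367 0.29157937]]
wire 7893 [[ 0.54167815 -0.49760018  0.14943028]
 [ 0.58962969 -0.43573716  0.53526934]
 [ 0.64797503 -0.20676427  0.59199568]]
side 65 [ 0.44454288 -0.10253963  0.17476341] ((445.397705078125, -102.14732360839844), (14.282384872436523, 41.218990325927734), 80.2131576538086)
side 65 [ 0.44454288 -0.10253963  0.17476341] ((445.397705078125, -102.14732360839844), (14.282384872436523, 41.218990325927734), 80.2131576538086)
scene 145 [ 0.42797443 -0.0952315   0.16174083] ((437.03558349609375, -96.58077239990234), (37.39345932006836, 14.317910194396973), 4.6214470863342285)
scene 42 [ 0.43333317 -0.09654049  0.17330213] ((437.57305908203125, -96.54273986816406), (11.278542518615723, 37.67520523071289), 88.27335357666016)
```

```bash
python3 -m creep '[[[0,8,16,3,0,0,0],[0,14,28,3,0,0,0],[0,16,33,3,0,0,-0.05],[0,17,33,3,0,0,-0.05],[0,17,33,3,0,0,-0.05],[0,17,33,3,0,0,-0.05],[0,17,33,3,0,0,-0.05],[0,17,33,3,0,0,-0.05],[0,17,33,0,0,0,-0.05],[0,17,33,0,0,0,-0.05],[0,17,33,0,0,0,0],[0,17,33,0,0,0,0]]]' 70
python3 -m creep '[[[0,17,33,0,0,0,0],[0,17,33,0,0,0,0],[0,17,33,0,0,0,0],[0,13,26,0,0,0,0],[0,8,16,0,0,0,0],[0,0,0,0,0,0,0],[0,0,0,0,0,0,0]]]'
python3 - <<'E'
from h import *
s=snapshot("wrist");save(s,"w1.png");W=cloud(s);p=W[red(s)];p=p[~np.isnan(p).any(1)];p=p[(p[:,2]>.1)&(p[:,2]<.2)]
t=p[p[:,2]>.172];f=p[(p[:,2]<.142)]
print(len(p),len(t),len(f),np.percentile(t[:,2],[50,98]),cv2.minAreaRect((t[:,:2]*1000).astype(np.float32)))
if len(f)>5:print(cv2.minEnclosingCircle((f[:,:2]*1000).astype(np.float32)),np.median(f[:,2]))
o=bot.observe();print(o['position'],o['ee_rot'],o['joint_pos'],o['contact_force'])
E
```

```text
time: 1.1
position: [0.3806, -0.2198, 0.2629]
ee_rot: [-3.141, 0.0, -0.093]
contact_force: [0.5, 0.1, -0.1]
finger_gap: 0.998
grasp_force: 0.0
time: 1.68
position: [0.4522, -0.08, 0.2628]
ee_rot: [3.141, 0.001, -0.09]
contact_force: [-0.8, -0.2, 0.9]
finger_gap: 0.996
grasp_force: 0.0
2364 702 1230 [0.17495229 0.17672938] ((447.0928649902344, -97.53959655761719), (14.306838989257812, 43.33998107910156), 86.41384887695312)
((501.13165283203125, -112.70689392089844), 85.4450454711914) 0.13652174394141414
[ 0.45199319 -0.0807635   0.26284559] [ 3.14124704e+00  1.00798532e-03 -9.16626545e-02] [-3.38782485e-01 -3.73858540e-01  1.95269581e+00 -5.81698985e-04
  1.56364820e+00  1.32368074e+00] [ 0.3211023  -0.2905016  -0.57427853]
```

View pics/w1.png

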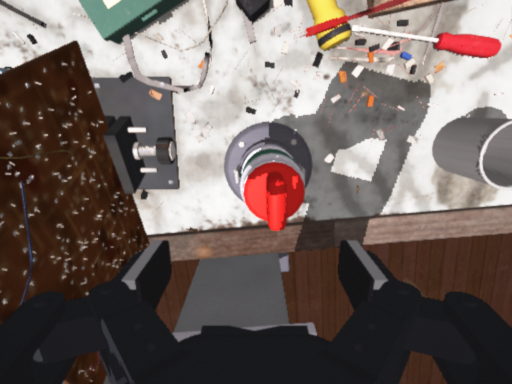

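The wrist view shows the red grip at (277,200) with its flange around (275,190), and the jaws straddling y. The board stays to the left, clear of the jaws. I'll refine using just the stopper's blob.

```bash
python3 - <<'E'
from h import *
s=snapshot("wrist");W=cloud(s);m=red(s).astype(np.uint8)
n,l=cv2.connectedComponents(m);m=l==l[195,270]
p=W[m];p=p[~np.isnan(p).any(1)]
t=p[p[:,2]>.168];f=p[(p[:,2]<.142)&(p[:,2]>.132)]
d=t[:,:2]-t[:,:2].mean(0);w,v=np.linalg.eigh(d.T@d);print(len(t),t.mean(0),np.degrees(np.arctan2(v[1,1],v[0,1])))
c=circ(f[cv2.convexHull((f[:,:2]*1e5).astype(np.int32),returnPoints=False).ravel(),:2]);print(c,cv2.minEnclosingCircle((f[:,:2]*1000).astype(np.float32)))
# pot base ring (dark) from depth at z~ : base circle
print("x,y ext flange",f.min(0),f.max(0)," top",t.min(0),t.max(0))
E
```

```text
820 [ 0.44822375 -0.09786867  0.17418837] 175.79198879074522
(array([ 0.44682377, -0.09760182]), np.float64(0.028095646952099235)) ((446.698486328125, -97.57481384277344), 28.43400764465332)
x,y ext flange [ 0.41993763 -0.1259193   0.13234559] [ 0.47484185 -0.06967425  0.13882977]  top [ 0.42535106 -0.10654686  0.16807924] [ 0.46863858 -0.08906028  0.17754054]
```

```bash
python3 -m creep '[[[0,-3,-9,0,0,0,0.015],[0,-3,-8,-10,0,0,0],[0,0,0,-20,0,0,0],[0,0,0,-20,0,0,0],[0,0,0,-20,0,0,0],[0,0,0,-16,0,0,0],[0,0,0,-12,0,0,0],[0,0,0,-8,0,0,0],[0,0,0,-5,0,0,0],[0,0,0,0,0,0,0],[0,0,0,0,0,0,0]]]' 70
python3 - <<'E'
from h import *
s=snapshot("wrist");save(s,"w2.png");o=bot.observe();print(o['position'],o['ee_rot'],o['contact_force'],o['moment'])
E
```

```text
time: 2.7
position: [0.4466, -0.0979, 0.1528]
ee_rot: [3.141, -0.001, -0.078]
contact_force: [0.3, 0.0, -0.5]
finger_gap: 0.996
grasp_force: 0.0
[ 0.44692642 -0.09795288  0.15327377] [ 3.14109394e+00 -1.57892673e-03 -7.73742619e-02] [ 0.04448284  0.33326018 -0.14189976] [ 0.00641326 -0.014407    0.06339667]
```

View pics/w2.png

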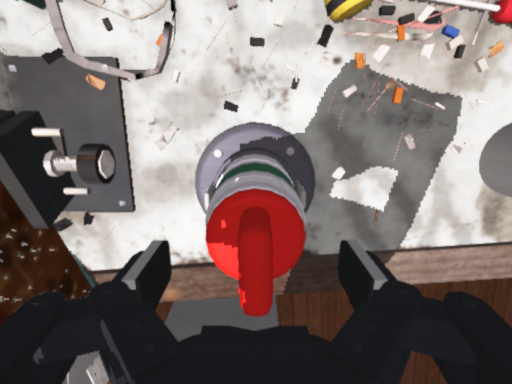

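The bar at (257,260) is midway between the jaw tips at (165,270) and (345,270), and aligned with the pads. Now I close the gripper.

```bash
python3 -m creep '[[[255,0,0,0,0,0,0],[255,0,0,0,0,0,0],[255,0,0,0,0,0,0],[255,0,0,0,0,0,0],[255,0,0,0,0,0,0],[255,0,0,0,0,0,0],[255,0,0,0,0,0,0],[255,0,0,0,0,0,0],[255,0,0,0,0,0,0],[255,0,0,0,0,0,0]]]' 70
python3 -c "
from h import *
o=bot.observe();print(o['position'],o['ee_rot'],o['contact_force'],o['moment'],o['finger_gap'])"
```

```text
time: 3.58
position: [0.4463, -0.0979, 0.1523]
ee_rot: [3.141, -0.0, -0.077]
contact_force: [-0.0, -2.2, -0.4]
finger_gap: 0.178
grasp_force: 69.9
[ 0.44633463 -0.09785778  0.15228142] [ 3.14108722e+00 -4.49825697e-05 -7.74430488e-02] [-0.00878381 -2.24742584 -0.44959912] [-0.29946247 -0.02260579 -0.07804363] 0.17804251176641323
```

```bash
python3 -m creep '[[[255,0,0,0,0,0,0.08],[255,0,0,0.2,0,0,0.09],[255,0,0,0.3,0,0,0.09],[255,0,0,0.3,0,0,0.09],[255,0,0,0,0,0,-0.08],[255,0,0,0.3,0,0,-0.09],[255,0,0,0.3,0,0,-0.09],[255,0,0,0.3,0,0,-0.09]]]' 70
python3 -c "
from h import *
o=bot.observe();print(o['position'],o['ee_rot'],o['contact_force'],o['moment'],o['finger_gap'])"
```

```text
time: 4.25
position: [0.446, -0.0977, 0.1534]
ee_rot: [3.141, 0.001, -0.08]
contact_force: [0.1, -2.3, -1.7]
finger_gap: 0.172
grasp_force: 70.0
[ 0.44602455 -0.09771195  0.15343211] [ 3.14085035e+00  8.37939111e-04 -8.00850918e-02] [ 0.14978994 -2.34735552 -1.68948931] [-0.44934307 -0.04242929  0.41424987] 0.17219257860214737
```

```bash
python3 -m creep '[[[255,0,0,0.4,0,0,-0.09],[255,0,0,0.4,0,0,-0.09],[255,0,0,0.4,0,0,-0.09],[255,0,0,0.4,0,0,-0.08],[255,0,0,0,0,0,0.08],[255,0,0,0.3,0,0,0.09],[255,0,0,0.4,0,0,0.09],[255,0,0,0.4,0,0,0.09],[255,0,0,0.4,0,0,0.09],[255,0,0,0.4,0,0,0.09],[255,0,0,0.4,0,0,0.09],[255,0,0,0.4,0,0,0.08]]]' 70
python3 -m creep '[[[255,0,0,0,0,0,-0.08],[255,0,0,0.3,0,0,-0.09],[255,0,0,0.4,0,0,-0.09],[255,0,0,0.4,0,0,-0.09],[255,0,0,0.4,0,0,-0.09],[255,0,0,0.4,0,0,-0.09],[255,0,0,0.4,0,0,-0.09],[255,0,0,0.4,0,0,-0.08]]]' 70
python3 - <<'E'
from h import *
o=bot.observe();print(o['position'],o['ee_rot'],o['contact_force'],o['moment'],o['finger_gap'])
s=snapshot("side");cv2.imwrite("pics/s2.png",cv2.resize(s["frame"][90:210,170:310],None,fx=4,fy=4)[...,::-1])
W=cloud(s);h=cv2.cvtColor(s["frame"],cv2.COLOR_RGB2HSV);import pickle
b=pickle.load(open("s.pkl","rb"))[1];
def g(s):
    h=cv2.cvtColor(s["frame"],cv2.COLOR_RGB2HSV);m=(h[...,0]>50)&(h[...,0]<95)&(h[...,1]>60);m[:120]=0;m[175:]=0;m[:,:215]=0;m[:,262:]=0
    v,u=np.nonzero(m);return len(v),u.mean(),v.mean(),v.max(),np.median(cloud(s)[m][:,2])
print(g(b),g(s))
E
```

```text
time: 5.25
position: [0.4461, -0.0974, 0.1576]
ee_rot: [-3.141, 0.0, 0.276]
contact_force: [1.5, -0.8, -2.5]
finger_gap: 0.176
grasp_force: 69.6
time: 5.92
position: [0.4459, -0.098, 0.1603]
ee_rot: [3.14, 0.0, -0.43]
contact_force: [-0.3, -3.8, -3.1]
finger_gap: 0.176
grasp_force: 69.8
[ 0.44592199 -0.09802107  0.16028036] [ 3.13976962e+00  4.20187090e-04 -4.30041471e-01] [-0.2948856  -3.82306534 -3.10885447] [-0.73900468 -0.00741195  0.38259723] 0.17553582463019415<stdin>:8: RuntimeWarning: Mean of empty slice.
  ret = ret.dtype.type(ret / rcount)
Traceback (most recent call last):
ValueError: zero-size array to reduction operation maximum which has no identity
```

View pics/s2.png

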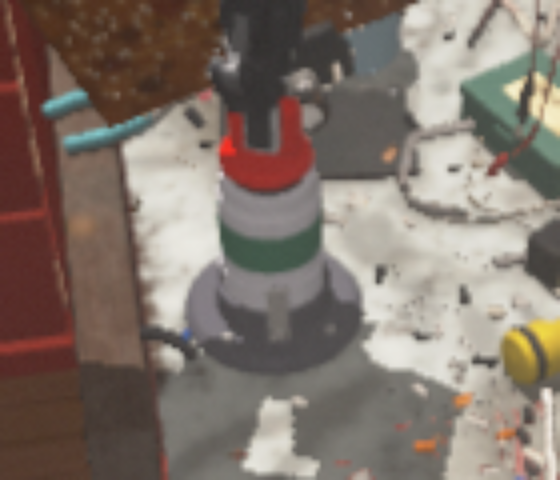

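The band is still at row ~151 in the side image, so the pot has stayed down. I'll measure how far the flange has risen, in case the pads slip.

```bash
cat >> h.py <<'E'
def track(s,lo=105,hi=175):
    h=cv2.cvtColor(s["frame"],cv2.COLOR_RGB2HSV);W=cloud(s);o={}
    box=np.zeros(h.shape[:2],bool);box[lo:hi,215:265]=1
    g=(h[...,0]>55)&(h[...,0]<95)&(h[...,1]>40)&box&(np.indices(box.shape)[0]>135)
    for n,m in(("red",red(s)&box),("green",g)):
        z=W[m][:,2];v,u=np.nonzero(m);
        o[n]=(len(v),np.round(np.nanpercentile(z,[5,15,50,95]),4),v.min(),v.max()) if len(v) else None
    return o
E
python3 - <<'E'
from h import *
import pickle
b=pickle.load(open("s.pkl","rb"))[1];print(track(b));s=snapshot("side");print(track(s))
for q in (b,s):print([tuple(map(int,q["frame"][r,238])) for r in range(126,162,3)],[round(float(cloud(q)[r,238,2]),3) for r in range(126,162,3)])
E
```

```text
{'red': (160, array([0.134 , 0.1353, 0.1381, 0.1769]), np.int64(116), np.int64(137)), 'green': (165, array([0.0713, 0.0745, 0.0829, 0.0945]), np.int64(145), np.int64(157))}
{'red': (12, array([0.1429, 0.1433, 0.1449, 0.1466]), np.int64(125), np.int64(128)), 'green': (179, array([0.0715, 0.074 , 0.0837, 0.0958]), np.int64(145), np.int64(157))}
[(140, 51, 46), (139, 53, 47), (145, 52, 48), (245, 58, 47), (175, 56, 49), (141, 135, 134), (148, 141, 142), (140, 132, 134), (84, 99, 88), (71, 90, 78), (73, 91, 77), (135, 130, 131)] [0.153, 0.143, 0.138, 0.137, 0.134, 0.125, 0.113, 0.105, 0.097, 0.088, 0.077, 0.066]
[(106, 104, 103), (142, 56, 51), (143, 51, 46), (149, 52, 48), (82, 78, 80), (139, 132, 133), (146, 141, 141), (137, 131, 133), (81, 96, 86), (67, 89, 74), (67, 88, 76), (135, 131, 132)] [0.159, 0.144, 0.145, 0.142, 0.128, 0.124, 0.116, 0.105, 0.097, 0.085, 0.076, 0.067]
```

The flange has risen about 7–8 mm and the pot hasn't moved. I'll carry on.

```bash
python3 -m creep '[[[255,0,0,0,0,0,0.08],[255,0,0,0.4,0,0,0.09],[255,0,0,0.45,0,0,0.09],[255,0,0,0.45,0,0,0.09],[255,0,0,0.45,0,0,0.09],[255,0,0,0.45,0,0,0.09],[255,0,0,0.45,0,0,0.09],[255,0,0,0.4,0,0,0.08]]]' 70
python3 -m creep '[[[255,0,0,0,0,0,-0.08],[255,0,0,0.4,0,0,-0.09],[255,0,0,0.45,0,0,-0.09],[255,0,0,0.45,0,0,-0.09],[255,0,0,0.45,0,0,-0.09],[255,0,0,0.45,0,0,-0.09],[255,0,0,0.45,0,0,-0.09],[255,0,0,0.4,0,0,-0.08]]]' 70
python3 -m creep '[[[255,0,0,0,0,0,0.08],[255,0,0,0.4,0,0,0.09],[255,0,0,0.45,0,0,0.09],[255,0,0,0.45,0,0,0.09],[255,0,0,0.45,0,0,0.09],[255,0,0,0.45,0,0,0.09],[255,0,0,0.45,0,0,0.09],[255,0,0,0.4,0,0,0.08]]]' 70
python3 -c "
from h import *
print(bot.observe()['moment']);print(track(snapshot('side'),95))"
```

```text
time: 6.68
position: [0.4462, -0.0973, 0.1635]
ee_rot: [-3.14, 0.0, 0.278]
contact_force: [0.5, -1.3, -2.0]
finger_gap: 0.173
grasp_force: 69.6
time: 7.35
position: [0.446, -0.0979, 0.1665]
ee_rot: [3.14, 0.0, -0.428]
contact_force: [-0.4, -4.7, -2.9]
finger_gap: 0.182
grasp_force: 69.9
time: 8.02
position: [0.4462, -0.0973, 0.1696]
ee_rot: [-3.14, 0.0, 0.278]
contact_force: [0.2, -1.4, -2.5]
finger_gap: 0.179
grasp_force: 69.5
[-0.2612478  -0.15481134 -0.38039672]
{'red': (14, array([0.1511, 0.1515, 0.1543, 0.17  ]), np.int64(113), np.int64(125)), 'green': (180, array([0.0718, 0.075 , 0.0839, 0.0954]), np.int64(145), np.int64(157))}
```

```bash
python3 -m creep '[[[255,0,0,0,0,0,-0.08],[255,0,0,0.4,0,0,-0.09],[255,0,0,0.45,0,0,-0.09],[255,0,0,0.45,0,0,-0.09],[255,0,0,0.45,0,0,-0.09],[255,0,0,0.45,0,0,-0.09],[255,0,0,0.45,0,0,-0.09],[255,0,0,0.4,0,0,-0.08]]]' 70
python3 -m creep '[[[255,0,0,0,0,0,0.08],[255,0,0,0.4,0,0,0.09],[255,0,0,0.45,0,0,0.09],[255,0,0,0.45,0,0,0.09],[255,0,0,0.5,0,0,0],[255,0,0,1,0,0,0],[255,0,0,1,0,0,0],[255,0,0,1,0,0,0],[255,0,0,1,0,0,0],[255,0,0,1,0,0,0],[255,0,0,0,0,0,0],[255,0,0,0,0,0,0]]]' 70
python3 -c "
from h import *
o=bot.observe();print(o['contact_force'],o['moment'],o['position']);s=snapshot('side');print(track(s,90));cv2.imwrite('pics/s3.png',cv2.resize(s['frame'][80:200,170:310],None,fx=4,fy=4)[...,::-1])"
```

```text
time: 8.73
position: [0.4463, -0.0973, 0.1735]
ee_rot: [-3.141, 0.001, -0.431]
contact_force: [-0.1, -1.1, -0.3]
finger_gap: 0.174
grasp_force: 70.0
time: 9.73
position: [0.4464, -0.0976, 0.1801]
ee_rot: [3.142, -0.0, -0.077]
contact_force: [-0.2, 1.1, -0.4]
finger_gap: 0.179
grasp_force: 69.9
[-0.22342469  1.10300347 -0.35115561] [-0.0107301   0.00620935 -0.01122231] [ 0.44639429 -0.09762766  0.18009235]
{'red': (10, array([0.1622, 0.1627, 0.1643, 0.1657]), np.int64(118), np.int64(122)), 'green': (182, array([0.072 , 0.0752, 0.084 , 0.0956]), np.int64(145), np.int64(157))}
```

View pics/s3.png

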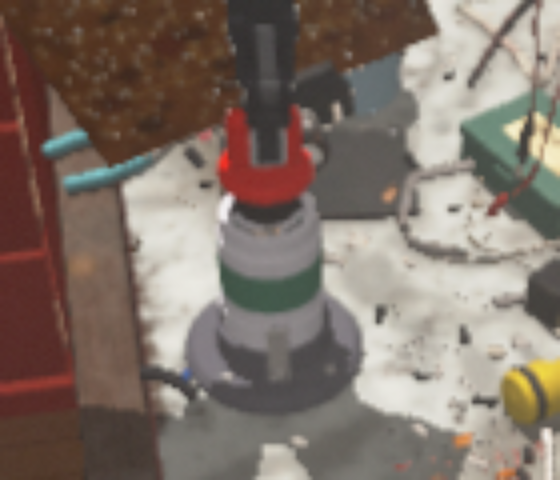

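The black barrel now shows above the rim at (268,205) in the crop and forces are near zero, so the stopper is clear. Next come two full strokes.

```bash
python3 -m creep '[[[255,0,0,3,0,0,0],[255,0,0,8,0,0,0],[255,0,0,12,0,0,0],[255,0,0,12,0,0,0],[255,0,0,12,0,0,0],[255,0,0,10,0,0,0],[255,0,0,6,0,0,0],[255,0,0,3,0,0,0],[255,0,0,0,0,0,0],[255,0,0,0,0,0,0]]]' 70
python3 -m creep '[[[255,0,0,-3,0,0,0],[255,0,0,-8,0,0,0],[255,0,0,-12,0,0,0],[255,0,0,-12,0,0,0],[255,0,0,-12,0,0,0],[255,0,0,-10,0,0,0],[255,0,0,-6,0,0,0],[255,0,0,-4,0,0,0],[255,0,0,0,0,0,0],[255,0,0,0,0,0,0]]]' 70
python3 -m creep '[[[255,0,0,4,0,0,0],[255,0,0,8,0,0,0],[255,0,0,12,0,0,0],[255,0,0,12,0,0,0],[255,0,0,12,0,0,0],[255,0,0,10,0,0,0],[255,0,0,6,0,0,0],[255,0,0,3,0,0,0],[255,0,0,0,0,0,0],[255,0,0,0,0,0,0]]]' 70
python3 -m creep '[[[255,0,0,-3,0,0,0],[255,0,0,-8,0,0,0],[255,0,0,-12,0,0,0],[255,0,0,-12,0,0,0],[255,0,0,-12,0,0,0],[255,0,0,-10,0,0,0],[255,0,0,-6,0,0,0],[255,0,0,-4,0,0,0],[255,0,0,0,0,0,0],[255,0,0,0,0,0,0]]]' 70
```

```text
time: 10.62
position: [0.4462, -0.0975, 0.2457]
ee_rot: [-3.141, 0.0, -0.077]
contact_force: [0.0, 0.4, -1.0]
finger_gap: 0.179
grasp_force: 69.9
time: 11.45
position: [0.4465, -0.0976, 0.1791]
ee_rot: [3.142, -0.0, -0.077]
contact_force: [-1.2, 0.1, -2.0]
finger_gap: 0.178
grasp_force: 69.9
time: 12.28
position: [0.4462, -0.0975, 0.2457]
ee_rot: [-3.141, 0.0, -0.077]
contact_force: [-0.5, 0.1, -1.4]
finger_gap: 0.179
grasp_force: 69.9
time: 13.12
position: [0.4465, -0.0977, 0.1791]
ee_rot: [3.142, -0.0, -0.077]
contact_force: [0.4, -0.3, -1.0]
finger_gap: 0.176
grasp_force: 69.9
```

```bash
python3 -m creep '[[[255,0,0,5,0,0,0],[255,0,0,12,0,0,0],[255,0,0,16,0,0,0],[255,0,0,18,0,0,0],[255,0,0,18,0,0,0],[255,0,0,18,0,0,0],[255,0,0,16,0,0,0],[255,0,0,12,0,0,0],[255,0,0,5,0,0,0],[255,0,0,0,0,0,0]]]' 70
python3 -m creep '[[[255,0,-10,0,0,0,0],[255,0,-20,0,0,0,0],[255,1,-25,0,0,0,0],[255,1,-30,0,0,0,0],[255,1,-30,0,0,0,0],[255,1,-30,0,0,0,0],[255,1,-25,0,0,0,0],[255,1,-20,0,0,0,0],[255,0,-10,0,0,0,0],[255,0,0,0,0,0,0],[255,0,0,0,0,0,0],[255,0,0,0,0,0,0]]]' 70
python3 - <<'E'
from h import *
s=snapshot("wrist");save(s,"w4.png");W=cloud(s);r=W.reshape(-1,3)
k=(abs(r[:,0]-.452)<.06)&(abs(r[:,1]+.365)<.06)&(r[:,2]>.083)&(r[:,2]<.097);t=r[k];print(len(t),t.min(0),t.max(0),circ(t[:,:2]),cv2.minEnclosingCircle((t[:,:2]*1000).astype(np.float32)))
b=snapshot("side");print(track(b)["green"]);c=snapshot("scene")
for n,s in(("side",b),("scene",c)):
    r=cloud(s).reshape(-1,3);k=(abs(r[:,0]-.452)<.06)&(abs(r[:,1]+.365)<.06)&(r[:,2]>.083)&(r[:,2]<.097);t=r[k];print(n,len(t),t.min(0),t.max(0),circ(t[:,:2]))
o=bot.observe();print(o['position'],o['contact_force'])
E
```

```text
time: 13.95
position: [0.4471, -0.0979, 0.3014]
ee_rot: [3.14, -0.004, -0.077]
contact_force: [-0.0, -0.1, -1.0]
finger_gap: 0.178
grasp_force: 69.9
time: 14.95
position: [0.4522, -0.2967, 0.2985]
ee_rot: [-3.141, 0.001, -0.077]
contact_force: [-0.7, 1.0, -0.3]
finger_gap: 0.174
grasp_force: 69.8
717 [ 0.41303375 -0.40358774  0.08308918] [ 0.49073676 -0.32601486  0.09282761] (array([ 0.45193768, -0.36437603]), np.float64(0.0369978453088769)) ((451.6327819824219, -364.8580322265625), 39.30207443237305)
(127, array([0.071 , 0.0742, 0.0826, 0.0941]), np.int64(147), np.int64(157))
side 251 [ 0.41451889 -0.40520201  0.08301014] [ 0.49200513 -0.32640914  0.09403416] (array([ 0.45299431, -0.36657416]), np.float64(0.037111042929995564))
scene 206 [ 0.4098133  -0.4039486   0.08303112] [ 0.48808175 -0.32741351  0.09166856] (array([ 0.44849231, -0.36548231]), np.float64(0.036953941094651985))
[ 0.45248311 -0.29660911  0.29912338] [ 0.53426374 -0.93449751 -1.23376468]
```

View pics/w4.png

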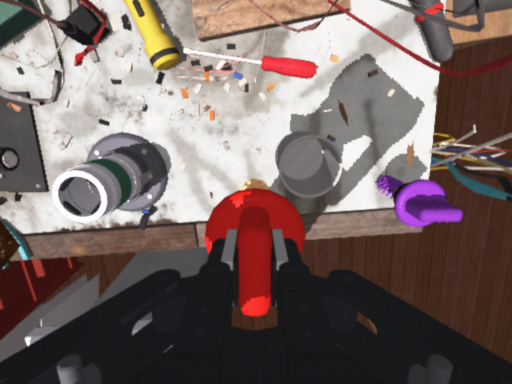

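The pot is open and still seated at (115,180). The stopper is held upright at (255,230), the cup is at (307,165) and the purple decoy at (425,205). I'll check the fingers' clearance to the decoy.

```bash
python3 - <<'E'
from h import *
for n in("side","wrist"):
    s=snapshot(n);h=cv2.cvtColor(s["frame"],cv2.COLOR_RGB2HSV);m=(h[...,0]>128)&(h[...,0]<150)&(h[...,1]>150)&(h[...,2]>70)
    p=cloud(s)[m];p=p[~np.isnan(p).any(1)];p=p[(p[:,2]>.1)];print(n,len(p),np.percentile(p,[1,99],0))
E
python3 -m creep '[[[255,0,-6,0,0,0,0],[255,0,-14,0,0,0,0],[255,0,-18,0,0,0,0],[255,0,-16,0,0,0,0],[255,0,-10,0,0,0,0],[255,-1,-4,0,0,0,0],[255,0,0,0,0,0,0],[255,0,0,0,0,0,0]]]' 70
```

```text
side 3 [[ 0.37474923 -0.49270662  0.11155138]
 [ 0.37585658 -0.48488961  0.11418655]]
wrist 2173 [[ 0.37666023 -0.51480445  0.10815284]
 [ 0.42956273 -0.46235446  0.15395993]]
time: 15.87
position: [0.4512, -0.3657, 0.2988]
ee_rot: [-3.141, 0.0, -0.078]
contact_force: [0.1, -0.0, 0.1]
finger_gap: 0.175
grasp_force: 69.9
```

```bash
python3 -m creep '[[[255,0,0,-8,0,0,0],[255,0,0,-16,0,0,0],[255,0,0,-20,0,0,0],[255,0,0,-20,0,0,0],[255,0,0,-20,0,0,0],[255,0,0,-20,0,0,0],[255,0,0,-18,0,0,0],[255,0,0,-14,0,0,0],[255,0,0,-10,0,0,0],[255,0,0,-6,0,0,0],[255,0,0,-3,0,0,0],[255,0,0,0,0,0,0]]]' 70
python3 -m creep '[[[255,0,0,-1,0,0,0],[255,0,0,-1,0,0,0],[255,0,0,-1,0,0,0],[255,0,0,0,0,0,0],[255,0,0,0,0,0,0]]]' 70
python3 - <<'E'
from h import *
o=bot.observe();print(o['position'],o['contact_force'],o['moment'])
s=snapshot("side");cv2.imwrite("pics/s5.png",cv2.resize(s["frame"][140:290,190:340],None,fx=3.5,fy=3.5)[...,::-1])
E
```

```text
time: 16.87
position: [0.4514, -0.3655, 0.1439]
ee_rot: [-3.141, 0.0, -0.077]
contact_force: [-0.1, 0.2, -0.6]
finger_gap: 0.173
grasp_force: 69.9
time: 17.28
position: [0.4515, -0.3657, 0.1413]
ee_rot: [3.141, -0.0, -0.077]
contact_force: [0.3, 0.1, -1.9]
finger_gap: 0.176
grasp_force: 69.9
[ 0.45146098 -0.36574144  0.14131849] [ 0.29975098  0.06890456 -1.91570491] [-0.06478305 -0.04589633 -0.00215198]
```

View pics/s5.png

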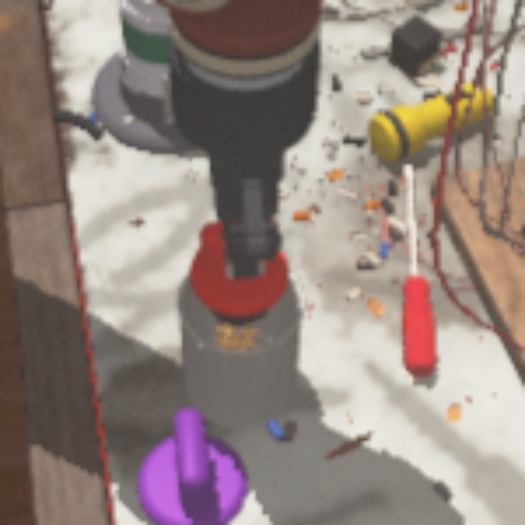

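The stopper is over the middle of the cup, with its brush inside and the flange at (240,285). Now I lower the last few mm.

```bash
python3 -m creep '[[[255,0,0,-1,0,0,0],[255,0,0,-1,0,0,0],[255,0,0,-1,0,0,0],[255,0,0,0,0,0,0],[255,0,0,0,0,0,0]]]' 70
python3 -m creep '[[[255,0,0,-0.5,0,0,0],[255,0,0,-0.5,0,0,0],[255,0,0,-0.5,0,0,0],[255,0,0,0,0,0,0],[255,0,0,0,0,0,0]]]' 70
```

```text
time: 17.75
position: [0.4513, -0.3655, 0.1378]
ee_rot: [-3.141, 0.0, -0.077]
contact_force: [-0.5, 0.9, -0.7]
finger_gap: 0.178
grasp_force: 69.9
time: 18.17
position: [0.4513, -0.3656, 0.1365]
ee_rot: [-3.142, 0.0, -0.077]
contact_force: [-0.4, 0.1, -0.9]
finger_gap: 0.177
grasp_force: 69.9
```

```bash
python3 -m creep '[[[205,0,0,0,0,0,0],[200,0,0,0,0,0,0],[195,0,0,0,0,0,0],[190,0,0,0,0,0,0],[180,0,0,0,0,0,0],[170,0,0,0,0,0,0],[150,0,0,0,0,0,0],[130,0,0,0,0,0,0],[100,0,0,0,0,0,0],[60,0,0,0,0,0,0],[0,0,0,0,0,0,0],[0,0,0,0,0,0,0]]]' 20
python3 -m creep '[[[0,0,0,0,0,0,0],[0,0,0,0,0,0,0],[0,0,0,0,0,0,0],[0,0,0,0,0,0,0]]]'
python3 - <<'E'
from h import *
s=snapshot("wrist");t=snapshot("side");save(s,"w6.png")
cv2.imwrite("pics/c6.png",np.hstack([cv2.resize(s["frame"],(400,300)),cv2.resize(t["frame"][140:290,160:360],(400,300))])[...,::-1])
E
```

```text
time: 19.17
position: [0.4513, -0.3656, 0.1365]
ee_rot: [3.142, -0.0, -0.077]
contact_force: [0.7, -0.0, -0.7]
finger_gap: 0.988
grasp_force: 0.0
time: 19.5
position: [0.4513, -0.3656, 0.1365]
ee_rot: [-3.142, 0.0, -0.077]
contact_force: [0.4, -0.2, -0.6]
finger_gap: 0.996
grasp_force: 0.0
```

View pics/c6.png

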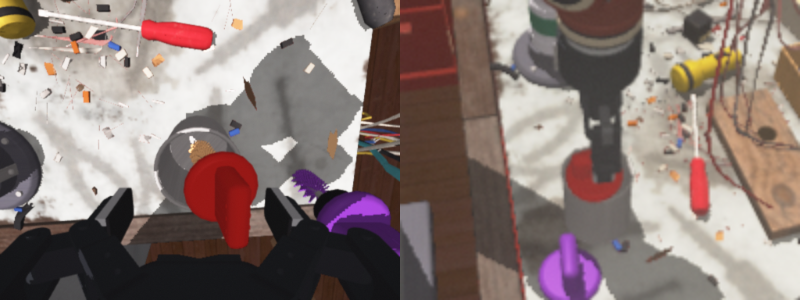

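The stopper leans gently on the cup rim. Its bar at (232,210) is free between the jaws at (125,210) and (275,210), and a little nearer the right one. I'll shift slightly, then rise.

```bash
python3 -m creep '[[[0,0,-3,0,0,0,0],[0,0,-4,0,0,0,0],[0,0,0,3,0,0,0],[0,0,0,6,0,0,0],[0,0,0,10,0,0,0],[0,0,0,14,0,0,0],[0,0,0,18,0,0,0],[0,0,0,20,0,0,0],[0,0,0,24,0,0,0],[0,0,0,24,0,0,0],[0,0,0,20,0,0,0],[0,0,0,10,0,0,0]]]'
python3 -m creep '[[[0,-5,-5,0,0,0,0],[0,-15,-15,0,0,0,0],[0,-25,-25,0,0,0,0],[0,-25,-30,0,0,0,0],[0,-20,-30,0,0,0,0],[0,-10,-20,0,0,0,0],[0,0,-10,0,0,0,0],[0,0,0,0,0,0,0],[0,0,0,0,0,0,0],[0,0,0,0,0,0,0]]]'
python3 - <<'E'
from h import *
t=snapshot("side");print(track(t)["green"],bot.observe()["contact_force"]);r=cloud(t).reshape(-1,3);k=(abs(r[:,0]-.452)<.06)&(abs(r[:,1]+.365)<.06)&(r[:,2]>.083)&(r[:,2]<.094);print(circ(r[k][:,:2]))
cv2.imwrite("pics/c7.png",np.hstack([cv2.resize(snapshot("scene")["frame"][140:290,150:350],(400,300)),cv2.resize(t["frame"][110:290,160:360],(400,360))[:300]])[...,::-1])
E
```

```text
time: 20.6
position: [0.4523, -0.3735, 0.2912]
ee_rot: [3.137, -0.005, -0.077]
contact_force: [0.4, -0.3, 1.6]
finger_gap: 0.996
grasp_force: 0.0
time: 21.43
position: [0.352, -0.5065, 0.2849]
ee_rot: [-3.14, 0.0, -0.076]
contact_force: [-0.1, 0.9, -0.9]
finger_gap: 0.999
grasp_force: 0.0
(140, array([0.0714, 0.0747, 0.0841, 0.0962]), np.int64(145), np.int64(157)) [ 0.6345177  -0.36690186 -0.1243627 ]
(array([ 0.45296734, -0.36645227]), np.float64(0.03719959830743541))
```

View pics/c7.png

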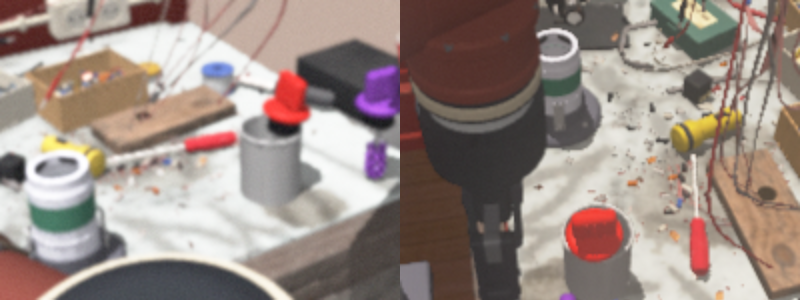

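The pot at (60,200) is open and seated. The stopper leans brush-down in the upright cup at (285,120), the cup hasn't moved, and the arm is clear.

```bash
python3 -c "
from bench import bot
print(bot.job_done())"
```

```text
the job is handed in; nothing more can be done
None
```

The job is handed in at about 21.5 s: I twisted the stopper free without the pot rising, made two full brush strokes of about 66 mm, and left the stopper brush-down in the upright, unmoved cup with the arm clear.

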